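Close an angle-drilling jig: drill plate onto its pins, draw latch shut

TASK

Put the aluminium drill plate on the sloping drilling jig: lower it over the jig's two locating pins, keeper towards the latch, until it sits flush on the rest buttons, without letting it drop. Then swing the latch's wire loop over the keeper on the plate and press the latch lever flat past centre, so that it stays shut. Leave the other things on the bench where they are.

Things in the scene. Friction and masses are not known exactly. Their poses are not given: they have to be found in the camera images.
- jig: the angle-drilling jig, fixed to the bench: grey base plate (jig x -30 to 130, y -95 to 95, 15 mm thick), upright front plate and two side cheeks carrying a steel deck that slopes 30 degrees. Origin on the bench below the middle of the front plate's face. x from the latch side (which faces the robot at yaw 0) to the back, y left, z up. Its highest points, the pin tips, are 215 mm up.
- deck: the jig's sloping deck, fixed on it. Origin at jig x 30, y 0, z 185 mm, in the plane of the tops of the four rest buttons that the plate sits on. z: the deck's normal, leaning 30 degrees from vertical towards jig -x; x up the slope; y left. The seated plate's frame coincides with it. The deck's surface is 8 mm, and the flange on it 3 mm, below the button tops.
- pin_left (a point): where the axis of the left (+y) locating pin meets the plane of the button tops; deck x 8, y 58, z 0 mm. Both pins are 12 mm in diameter, stand along the deck's z to 30 mm above this point and taper over their last 10 mm to 5 mm in diameter.
- pin_right (a point): the same for the right locating pin; deck x 8, y -58, z 0 mm.
- plate: the loose aluminium drill plate, about 0.6 kg, 120 x 150 x 12 mm, lying flat on the bench, with two pin holes, four short slanted drill bushes, a bow handle and a steel keeper. Origin at the centre of its underside; x from the front (keeper) edge to the back, y left, z up. A cut-out in the front edge, 64 mm wide and 26 mm deep, holds the keeper and lets the loop pass.
- hole_left (a point): centre of the plate's left pin hole at the underside; plate x 8, y 58, z 0 mm. Through hole 13.5 mm in diameter.
- hole_right (a point): centre of the plate's right pin hole at the underside; plate x 8, y -58, z 0 mm; the same size.
- handle (a point): middle of the bar of the plate's bow handle; plate x 8, y 0, z 49 mm. The bar is 12 mm thick (plate x), 12 mm high and 70 mm long (y), with 31 mm of free height below it; its posts stand at plate y -30 and 30 mm.
- keeper (a point): the keeper's seat: where the axis of the loop's bar lies when drawn tight; plate x -40, y 0, z 16 mm. The keeper is a steel hook 28 mm wide. With the plate seated it opens straight up: a lip in front (jig x -9 to -5 mm from this point, top 4 mm above it) and a taller back wall (from jig x +5 mm, top 20 mm above it).
- lever_hinge (a point): the latch lever's hinge axis (along jig y), fixed on the jig's front; jig x -12.6, y 0, z 133.9 mm. The seated plate's keeper is 45 mm straight above it.
- lever (a joint): angle q of the latch lever, rad: 0 closed flat, hanging down the front plate; pi/2 straight out to jig -x; 2.15 fully open. Seen from the hinge its end lies towards jig (-sin q, 0, -cos q). Starts open, stays by friction (0.06 N m). With the loop hooked it resists below about 1 rad, has dead centre at 0.17 and is then drawn flat; a few newtons at its end are enough.
- lever_tip (a point): the end of the lever, on the face that looks up when it is open and away from the jig when flat: 85 mm from the hinge and 8 mm out from its middle plane. Here one presses. The lever is a steel strip 24 mm wide, 3 mm thick, reaching 89 mm from its hinge.
- loop (a joint): angle of the wire loop on the lever, rad. The loop leans from vertical towards jig -x (away from the plate) by joint loop minus joint lever; a negative lean is towards the plate. It swings freely and falls under its own weight; at 2.62, where it starts, it rests back on the lever's stop. Its pivot is 16 mm from the lever hinge, towards jig (-sin a, 0, -cos a), a = joint lever - 0.17.
- loop_bar (a point): middle of the loop's cross bar, 57 mm from the loop's pivot, parallel to jig y; wire 5.4 mm thick, loop 45 mm wide. The loop is sprung: it stretches up to 9 mm (6.5 N/mm) when drawn tight. With the lever as at the start, the bar swings clear over the keeper's lip by 3 mm or more and comes to rest against its back wall, above the seat.
- gland: bystander: turned steel gland nut, flange 64 mm across, 46 mm high, standing between the jig and the plate
- piston: bystander: dark steel piston 54 mm across with a short rod end, 66 mm high, standing between the jig and the plate
- wrench: bystander: steel spanner 190 mm long lying on the bench
- screwdriver: bystander: screwdriver 200 mm long with an orange handle lying at the right
- spray: bystander: white spray can 58 mm across, 160 mm high, standing at the back
- tin: bystander: squat tin 84 mm across, 95 mm high, standing at the back
- hammer: bystander: hammer 260 mm long lying at the left
Mind the look-alikes: they are no part of the job. Several things have the shape of the plate; the one meant has the colours described above.

How it is judged:
On the way, in this order (a step that is already met when the one before it is completed fails the run):
1. the drill plate sits flush on the jig's rest buttons, over both pins (distance between hole_left and pin_left below 0.0035 m and distance between hole_right and pin_right below 0.0035 m and angle between the z axis of plate and the z axis of deck, either way round below 0.035 rad), for 0.2 s.
2. the loop's bar is over the keeper, behind its lip (all of step 1 and x of loop_bar in the frame of jig above -0.0166 m), for 0.2 s.
At the end, for the whole second after the job is handed in: the plate is at rest flush on the jig (each hole within 3.5 mm of its pin's foot, plate within 2 degrees of the deck), the loop's bar lies in the keeper's seat (within 5 mm) and the lever is past centre and flat (below 0.09 rad) (all of step 1 and distance between loop_bar and keeper below 0.005 m and value of joint lever below 0.09 rad and linear speed of plate below 0.01 m/s); the robot touches nothing.
It fails at once if the plate is dropped onto the jig (faster than 0.3 m/s in the last 25 mm above its seat) (distance between hole_left and pin_left below 0.025 m and linear speed of plate above 0.3 m/s).
It fails at once if another thing on the bench is moved by more than 30 mm (distance of any of gland, piston, wrench, screwdriver, spray, tin, hammer from where it was at the start of the episode above 0.03 m).
It also fails if it takes over 72 s, if anything falls off the work surface, if the arm or the gripper's body presses on something with over 40 N, if the wrist force passes 120 N, or if a joint passes its speed limit or range.

ROBOT

A 6-joint arm with a two-finger parallel gripper is mounted at the origin on the work surface. World frame = base frame: x ahead of the robot, y to its left, z up, the work surface at z = 0. Lengths are in m, angles in rad, forces in N, time in s.
With the tool pointing down it reaches from about 0.375 to 0.9 m from the base axis. Payload 3.1 kg.
Tool frame: the origin (TCP) lies where the fingers leave the gripper's body, on its centre line; the fingertips stand 73 mm ahead of it and the grasp point (between the pads) lies 54 mm ahead of it; z points along the fingers, y is the line along which they close (so a half turn about z gives the same grasp; the last joint's range is limited). The gripper opens to 85 mm and grips with 20 to 120 N. Pads are 22 mm wide; open, the fingers measure 114 mm over their backs; the gripper's body (76 mm by 85 mm) begins 54 mm behind the grasp point. The pads swing forward as they close: fully open they stand 13 mm farther back than shut.
Start: joints at [1.062, 0.527, 1.433, -0, 1.181, -0.178], TCP at [0.202, 0.591, 0.304] pointing down, gripper open.
Joint ranges: [-3.08, 3.08], [-0.75, 2.2], [0.22, 2.44], [-1.43, 4.57], [0, 2.65], [-2.85, 2.85]. Speed limits (rad/s): [2.79, 2.79, 3.14, 3.14, 3.14, 3.14].

INTERFACE

Orientations are given as a unit quaternion [x, y, z, w].
In Python, from station import manip gives the robot as it stands.
- The arm moves only by the tool step_arm, never from a script. Its argument "moves" is one flat list of numbers, 5 for each row, row after row: the opening, from 0 (shut) to 1 (fully open), then the shift along the world's x, y, z scaled (see below), then the turn about the world's z scaled (see below). In form: [fingers, x, y, z, yaw, fingers, x, y, z, yaw, ...]. A call has 1 to 12 rows; each row is the pose to reach, as a shift and turn from the pose commanded when the call began, turning the shorter way round; what a row does not reach only later rows make up. The controller multiplies each number of a shift by 200 mm and each number of a turn by pi rad. A row lasts 1/8 s, in which the tool goes at most 62.5 mm and 10.7 degrees, less where a joint would pass 70% of its speed; a pose out of reach is approached as far as the arm can. A call with a number of a shift or a turn outside -1 to 1 is refused whole. A call with a gripper value outside its range is refused whole. The fingers move at their own pace and stop on an object; "grip_force" is the grip in N (left out, the last holds). Time passes only in rows, so rows that repeat a pose let the fingers close. It gives the time, the measured TCP pose, the force, the opening and the grip force at its end, in the units of the state.
- manip.sense(): the state, without advancing time (a new reading comes with each control period).
- manip.snapshot(name): name is "side" or "top" or "wrist"; returns a dict with "color" (384x512x3 uint8, blue, green, red), "z_map" (384x512 float32, m along the optical axis (not along the pixel's ray), 0 where there is no reading), "fovy" (degrees; the focal length in pixels is half the picture's height over the tangent of half this angle, whatever the lens; pixels are square), "cx", "cy" (the principal point, pixels), "R" (3x3) and "t" (3): a world point X has camera coordinates R X + t; the wrist camera has in their place "mount" (4x4, takes a point from camera to tool coordinates, whose origin is the TCP and whose axes are the flange's). Camera axes: x right, y down, z forward; pixel columns grow to the right and rows downward; lengths in m; the calibration is good to about 2 mm. A picture is of the moment at which its call begins: read the wrist's pose just before it.
- manip.sign_off(): hands the job in; it is judged then, once.
The state is a dict: "t": time; "q": joint angles; "qd": joint speeds; "tau": joint torques, N m; "tcp_pos": TCP position; "tool_rot": TCP orientation; "force": force on the tool from outside, world axes, zero at the start; "ft_torque": the same for the moment, N m; "finger_gap": opening from 0.0 (shut) to 1.0 (fully open); "gripper_force": force on a finger pad.
Only numpy, scipy, OpenCV 4.12 (cv2) and the standard library are available. Lean on these libraries where they do the work, as an engineer would, in place of code of your own. Each camera call takes 0.05 s, during which the arm holds its last target. There are 200 camera calls.

## Working session

There is one attempt and no reset: what is moved stays moved. The work goes in short steps, Python scripts to look and compute and a tool call to move; the robot and the scene stay as the last step left them, time stands still between calls to the robot, and variables do not carry over. Pictures are saved under pics/ and viewed, at most 10 in all, crops included, and the job is handed in when it is done.

Besides the shell and the picture viewer there is one more tool, called by a JSON object that holds its "method" and its "body", one argument or row to a line. step_arm: Moves the arm, as the interface text tells. Its arguments: {"type":"object","properties":{"moves":{"type":"array","items":{"type":"number"}},"grip_force":{"type":"number"}},"required":["moves"]}

```bash
ls; mkdir -p pics; cat > h.py <<'E'
import numpy as np, cv2, pickle
from station import manip
from scipy.spatial.transform import Rotation as Rn
def f_of(s): return s["color"].shape[0]/2/np.tan(np.radians(s["fovy"])/2)
def ext(s, st=None):
    if "R" in s: return np.array(s["R"]),np.array(s["t"])
    T=np.eye(4);T[:3,:3]=Rn.from_quat(st["tool_rot"]).as_matrix();T[:3,3]=st["tcp_pos"]
    M=np.linalg.inv(T@np.array(s["mount"]));return M[:3,:3],M[:3,3]
def cloud(s,st=None):
    R,t=ext(s,st);f=f_of(s);z=s["z_map"];v,u=np.indices(z.shape)
    P=np.stack([(u-s["cx"])/f*z,(v-s["cy"])/f*z,z],-1)
    W=(P-t)@R; W[z==0]=np.nan; return W
def proj(s,X,st=None):
    R,t=ext(s,st);c=np.atleast_2d(X)@R.T+t;f=f_of(s)
    return np.c_[c[:,0]/c[:,2]*f+s["cx"],c[:,1]/c[:,2]*f+s["cy"]]
def snap(n):
    st=manip.sense();s=manip.snapshot(n);pickle.dump((s,st),open(f"{n}.pkl","wb"));return s,st
def load(n): return pickle.load(open(f"{n}.pkl","rb"))
E
python3 - <<'E'
from h import *
for n in("top","side"):
    s,st=snap(n); cv2.imwrite(f"pics/{n}0.png",cv2.resize(s["color"],(800,600)))
    R,t=ext(s);print(n,-R.T@t,R[2],s["fovy"],s["cx"],s["cy"])
print(st)
E
```

```text
pics
top [ 0.2821733  -0.02571654  1.55815563] [ 1.86655850e-01 -8.50327559e-04 -9.82424995e-01] 50.04161607125412 260.18170015705533 192.45978533335241
side [0.46080595 0.81975517 1.19078047] [ 0.08592701 -0.62026483 -0.77967178] 49.280509909535255 260.76210562057224 187.43452059819472
{'t': 0.05, 'q': array([ 1.06252702e+00,  5.28444791e-01,  1.43387590e+00, -1.59293748e-05,
        1.18137225e+00, -1.78466279e-01]), 'qd': array([ 0.00126569,  0.00031147, -0.00148171,  0.00068441,  0.0010223 ,
        0.00122562]), 'tau': array([-7.25527443e-04, -4.43692124e+01, -1.78776830e+01, -3.34496053e-04,
        3.89669352e-03,  2.12865194e-05]), 'tcp_pos': array([0.20209708, 0.5908493 , 0.30295497]), 'tool_rot': array([ 1.64152099e-01,  9.86434481e-01, -9.91318607e-04, -3.46604990e-04]), 'force': array([ 0.66324166, -0.30274707, -0.24522116]), 'ft_torque': array([-0.01820121,  0.00197074, -0.00952838]), 'gripper_force': 0.0, 'finger_gap': 0.9965914860815543}
```

View pics/top0.png

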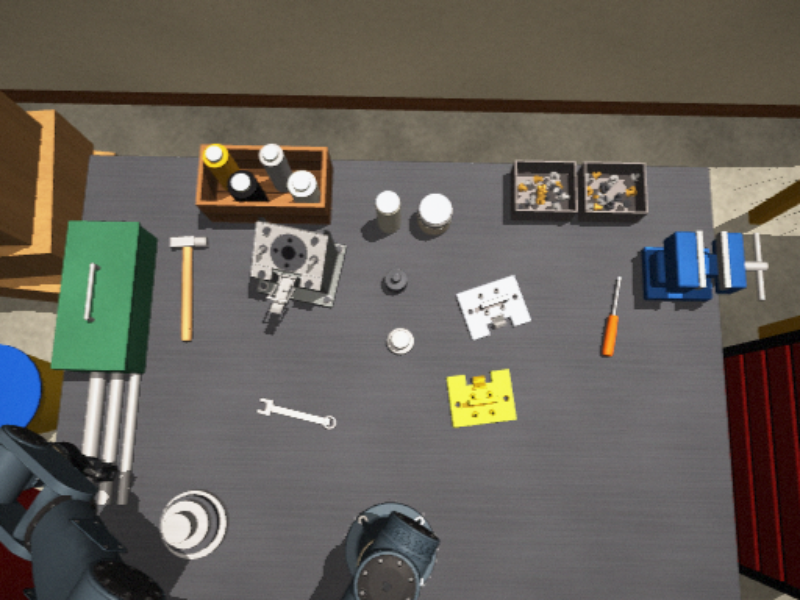

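View pics/side0.png

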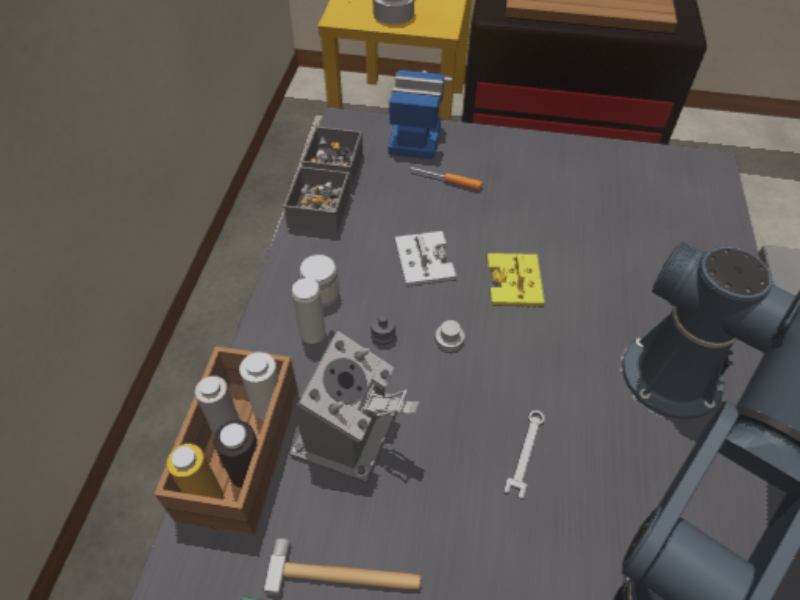

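Top: the aluminium plate is at (493,307) with its keeper towards the robot; yellow is the decoy. The jig is at (290,260) with its latch lever at (275,310), and the gland and piston stand between them. Next I'll get rough poses from depth.

```bash
python3 - <<'E'
from h import *
s,st=load("top");W=cloud(s);k=512/800
for n,(u,v) in dict(plate=(480,318),plateBL=(458,293),TL0=(515,277),BR=(530,322),BL=(472,338),jig=(290,250),TLj=(257,222),TRj=(332,232),lever=(268,320),spray=(388,200),piston=(397,278),gland=(400,340),wr=(262,405),wr2=(333,423)).items():
    print(n,np.round(W[int(v*k),int(u*k)],3))
# plate: points of height 6..18mm near
P=W[int(270*k):int(345*k),int(450*k):int(535*k)].reshape(-1,3);P=P[(P[:,2]>.007)&(P[:,2]<.02)]
r=cv2.minAreaRect((P[:,:2]*1000).astype(np.float32));print(r,len(P),np.median(P[:,2]))
# deck plane: fit over jig
J=W[int(215*k):int(300*k),int(245*k):int(340*k)].reshape(-1,3);J=J[J[:,2]>.12]
rng=np.random.default_rng(0);best=0
for i in range(500):
    a=J[rng.choice(len(J),3,0)];n=np.cross(a[1]-a[0],a[2]-a[0]);n/=np.linalg.norm(n)+1e-12;n*=np.sign(n[2]+1e-9)
    if not .8<n[2]<.93: continue
    m=abs((J-a[0])@n)<.003
    if m.sum()>best: best=m.sum();bm=m
Q=J[bm];c=Q.mean(0);n=np.linalg.svd(Q-c)[2][2];n*=np.sign(n[2]);print("deck",c,n,np.degrees(np.arccos(n[2])),"yaw",np.degrees(np.arctan2(-n[1],-n[0])),best,len(J))
E
```

```text
plate [ 0.539 -0.206  0.012]
plateBL [ 0.602 -0.154 -0.   ]
TL0 [ 0.642 -0.291  0.014]
BR [ 0.531 -0.33   0.003]
BL [ 0.489 -0.188  0.006]
jig [0.649 0.233 0.193]
TLj [0.708 0.306 0.205]
TRj [ 0.754  0.167 -0.005]
lever [0.526 0.313 0.002]
spray [0.782 0.021 0.157]
piston [ 0.624 -0.003  0.066]
gland [ 0.478 -0.013  0.038]
wr [ 0.318  0.317 -0.003]
wr2 [ 0.281  0.143 -0.006]
((573.10546875, -234.5494384765625), (197.30227661132812, 177.1357421875), 89.0629653930664) 926 0.011544593611193983
deck [0.64299712 0.23698935 0.18096481] [-0.49538843  0.10280696  0.86256654] 30.39401354885638 yaw -11.724058313779235 775 1866
```

{"method": "step_arm", "body": {
  "moves": [1,0.25,-0.25,0.2,0,1,0.5,-0.5,0.4,0,1,0.75,-0.75,0.6,0,1,1,-1,0.7,0,1,1,-1,0.7,0]
}}

```text
t: 0.72
tcp_pos: [0.4007, 0.3923, 0.443]
tool_rot: [0.164, 0.986, -0.0, -0.0]
force: [0.6, 0.7, -1.3]
finger_gap: 0.997
gripper_force: 0.0
```

{"method": "step_arm", "body": {
  "moves": [1,0.2,-0.25,0,0,1,0.4,-0.5,0,0,1,0.6,-0.75,0,0,1,0.7,-0.8,0,0,1,0.7,-0.8,0,0,1,0.7,-0.8,0,0]
}}

```text
t: 1.48
tcp_pos: [0.539, 0.2348, 0.4421]
tool_rot: [0.164, 0.987, 0.0, -0.001]
force: [-0.2, 0.4, -0.2]
finger_gap: 0.998
gripper_force: 0.0
```

```bash
python3 - <<'E'
from h import *
s,st=snap("wrist");print(st["tcp_pos"],st["tool_rot"],Rn.from_quat(st["tool_rot"]).as_matrix());print(s["mount"],s["fovy"],s["cx"],s["cy"])
import shutil;shutil.copy("wrist.pkl","wjig.pkl")
cv2.imwrite("pics/wj.png",cv2.resize(s["color"],(800,600)))
E
```

```text
[0.53900529 0.23484226 0.44207073] [ 1.63552298e-01  9.86534240e-01  9.30616650e-05 -9.11399525e-04] [[-9.46499630e-01  3.22700054e-01 -1.76781278e-03]
 [ 3.22699715e-01  9.46501274e-01  4.81740012e-04]
 [ 1.82869457e-03 -1.14505936e-04 -9.99998321e-01]]
[[-7.22775484e-04 -9.65743393e-01 -2.59497932e-01  6.42292629e-02]
 [ 9.99999662e-01 -7.99464792e-04  1.89992267e-04 -5.01410759e-04]
 [-3.90943237e-04 -2.59497707e-01  9.65743645e-01 -6.96670839e-02]
 [ 0.00000000e+00  0.00000000e+00  0.00000000e+00  1.00000000e+00]] 67.10171061390453 257.9864444205113 185.9429270276284
```

View pics/wj.png

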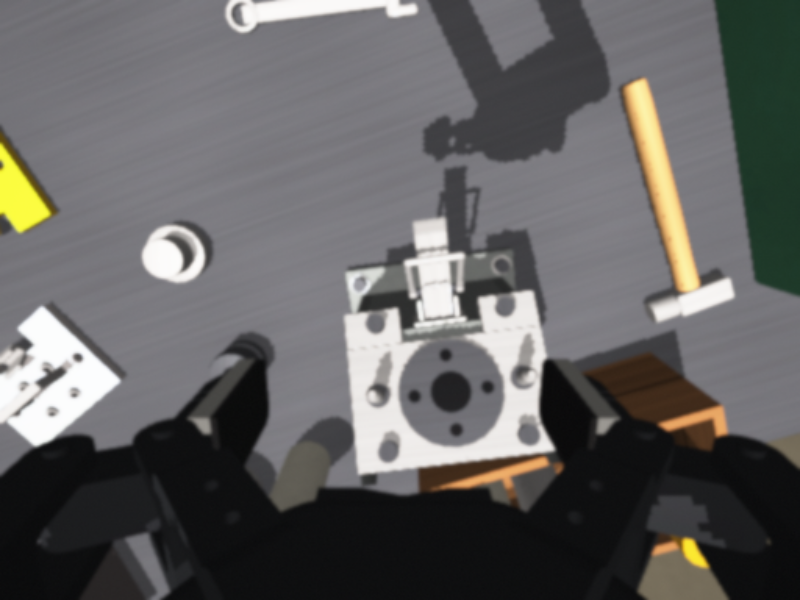

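Seen from the wrist: the jig deck in the centre, pin tips around (377,396) and (525,377), lever end at (430,225). I'll enlarge that area.

```bash
python3 - <<'E'
from h import *
s,st=load("wjig");R,t=ext(s,st)
def jig(x,y,yaw):
    c,sn=np.cos(yaw),np.sin(yaw);return lambda p:np.array([[c,-sn,0],[sn,c,0],[0,0,1]])@np.array(p)+[x,y,0]
# deck rough: deck centre -> jig origin
print(proj(s,[[.643,.237,.181]],st))
c=s["color"][135:310,210:360];cv2.imwrite("pics/wj2.png",cv2.resize(c,None,fx=4,fy=3.4286,interpolation=cv2.INTER_CUBIC)[:600])
W=cloud(s,st)
J=W[180:310,210:360].reshape(-1,3);J=J[J[:,2]>.12]
rng=np.random.default_rng(0);best=0
for i in range(800):
    a=J[rng.choice(len(J),3,0)];n=np.cross(a[1]-a[0],a[2]-a[0]);n/=np.linalg.norm(n)+1e-12;n*=np.sign(n[2]+1e-9)
    if not .8<n[2]<.93: continue
    m=abs((J-a[0])@n)<.0015
    if m.sum()>best: best=m.sum();bm=m
Q=J[bm];c=Q.mean(0);n=np.linalg.svd(Q-c,full_matrices=False)[2][2];n*=np.sign(n[2]);print("deck",c,n,np.degrees(np.arccos(n[2])),"yaw",np.degrees(np.arctan2(-n[1],-n[0])),best,len(J))
E
```

```text
[[286.92401244 242.87901367]]
deck [0.64465873 0.23121521 0.18025653] [-0.48982644  0.09448402  0.86668497] 29.924333067155885 yaw -10.917854932254459 6334 14371
```

View pics/wj2.png

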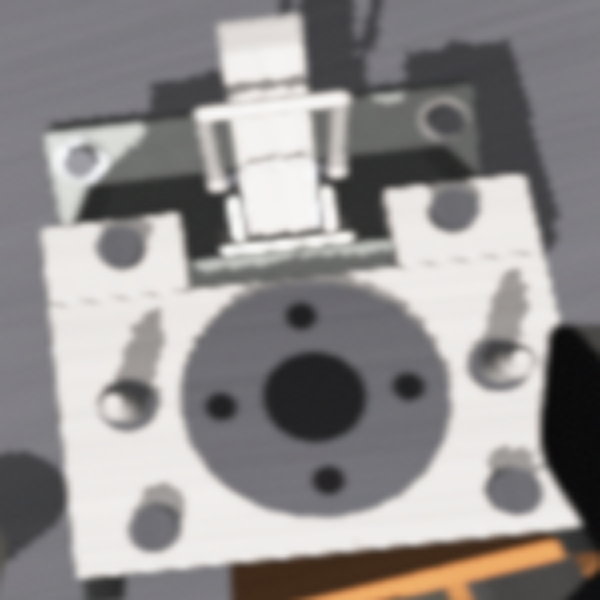

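Crop: pin tips at about (127,403) and (502,362), buttons at (122,245), (453,208), (155,522) and (513,487), lever end at (262,30). I'll fit the jig pose from the cloud.

```bash
python3 - <<'E'
from h import *
s,st=load("wjig");W=cloud(s,st)
n=np.array([-.48983,.09448,.86668]);c=np.array([.64466,.23122,.18026])
H=(W-c)@n
yaw=np.radians(-11.3);
R=Rn.from_euler("z",yaw).as_matrix()@Rn.from_euler("y",-30,degrees=True).as_matrix()
for lab,(u,v) in dict(L=(502,362),R=(127,403)).items():
    U,V=210+u/4,135+v/3.4286
    for lo in(5,15,25,32):
        m=np.zeros(H.shape,bool);m[int(V-14):int(V+14),int(U-12):int(U+12)]=1;m&=(H>lo/1e3)&(H<.045)
        p=W[m]; print(lab,lo,m.sum(),np.round(p.mean(0),4) if len(p) else "", np.round(H[m].max()*1e3,1) if len(p) else "",np.round([np.argwhere(m)[:,1].mean(),np.argwhere(m)[:,0].mean()],1))
B=[]
for (u,v) in((453,208),(122,245),(513,487),(155,522)):
    U,V=int(210+u/4),int(135+v/3.4286);B.append(W[V-2:V+3,U-2:U+3].reshape(-1,3).mean(0))
B=np.array(B);print(np.round(B,4),H[0,0]); print("h",(B-c)@n)
for a,b in((0,1),(2,3)): d=B[a]-B[b];print("yaw",np.degrees(np.arctan2(d[1],d[0]))-90,np.linalg.norm(d))
d=B[2]+B[3]-B[0]-B[1];print("yawx",np.degrees(np.arctan2(d[1],d[0])),np.linalg.norm(d)/2,B.mean(0))
m=(abs(H)<.0025);m[:180]=0;m[:,:205]=0;m[:,352:]=0
E=(W[m]-c)@R;r=cv2.minAreaRect((E[:,:2]*1000).astype(np.float32));print(r,(np.c_[[r[0][0]/1e3,r[0][1]/1e3,0]].T@R.T+c))
E
```

```text
L 5 118 [0.6448 0.2931 0.2067] 40.0 [336.2 239.8]
L 15 102 [0.6434 0.2937 0.209 ] 40.0 [336.9 239.5]
L 25 87 [0.6425 0.2944 0.2107] 40.0 [337.7 239.3]
L 32 56 [0.6413 0.2952 0.2125] 40.0 [338.6 238.8]
R 5 99 [0.6226 0.183  0.208 ] 39.0 [239.3 251.9]
R 15 91 [0.6216 0.1829 0.2096] 39.0 [238.9 251.8]
R 25 81 [0.6207 0.1827 0.2108] 39.0 [238.4 251.7]
R 32 55 [0.6196 0.1828 0.2123] 39.0 [238.  251.4]
[[0.6051 0.299  0.1595]
 [0.5848 0.1944 0.1598]
 [0.6902 0.2824 0.2097]
 [0.6688 0.1774 0.2092]] 0.03575890901422312
h [0.00781511 0.00808197 0.00803599 0.00822058]
yaw -10.977330587574812 0.10664882555282867
yaw -11.508602859446256 0.10715370966429988
yawx -11.229045744839475 0.09952387999957364 [0.63721181 0.23831022 0.18455245]
((-11.311698913574219, 4.674415588378906), (141.54270935058594, 159.88601684570312), 0.22254696488380432) [[0.63596962 0.23772333 0.17460415]]
```

{"method": "step_arm", "body": {
  "moves": [1,0,-0.3,0,0,1,0,-0.6,0,0,1,0,-0.9,0,0,1,0,-1,0,0]
}}

```text
t: 2.02
tcp_pos: [0.5392, 0.0327, 0.4428]
tool_rot: [0.165, 0.986, -0.0, 0.0]
force: [0.3, -0.1, -0.3]
finger_gap: 0.998
gripper_force: 0.0
```

{"method": "step_arm", "body": {
  "moves": [1,0,-0.3,0,0,1,0,-0.6,0,0,1,0,-0.9,-0.1,0,1,0,-1,-0.2,0]
}}

```text
t: 2.52
tcp_pos: [0.5403, -0.1675, 0.4024]
tool_rot: [0.165, 0.986, -0.0, 0.001]
force: [0.6, -0.1, -0.9]
finger_gap: 0.996
gripper_force: 0.0
```

{"method": "step_arm", "body": {
  "moves": [1,-0.05,-0.3,-0.1,0,1,-0.1,-0.35,-0.2,0,1,-0.1,-0.35,-0.2,0,1,-0.1,-0.35,-0.2,0]
}}

```text
t: 3.02
tcp_pos: [0.5208, -0.2347, 0.3634]
tool_rot: [0.163, 0.987, 0.0, 0.001]
force: [0.1, 0.4, 0.3]
finger_gap: 1.0
gripper_force: 0.0
```

```bash
python3 - <<'E'
from h import *
s,st=snap("wrist");print(st["tcp_pos"])
import shutil;shutil.copy("wrist.pkl","wpl.pkl")
cv2.imwrite("pics/wp.png",cv2.resize(s["color"],(800,600),interpolation=cv2.INTER_CUBIC))
E
```

```text
[ 0.52081469 -0.23468406  0.36338818]
```

View pics/wp.png

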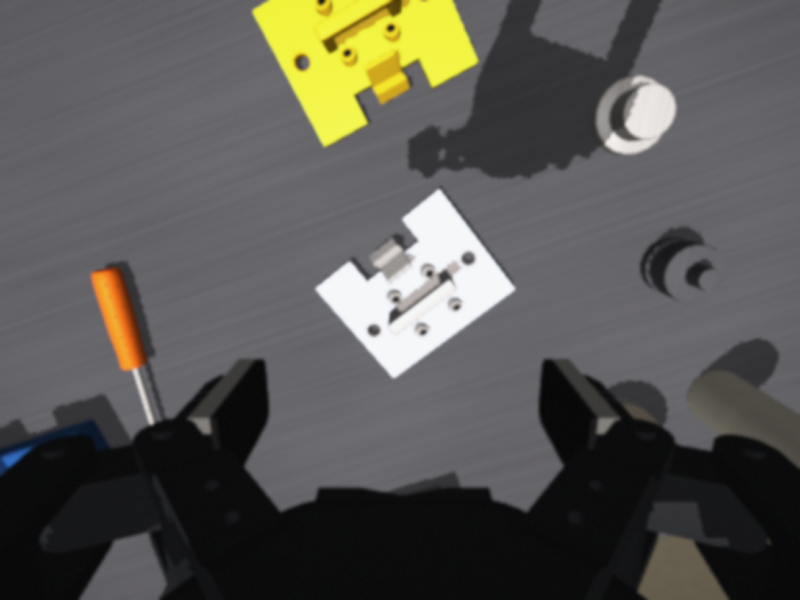

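Plate: holes at (374,330) and (468,258), corners at (393,379), (515,290), (440,188) and (316,290), keeper at (390,257).

```bash
cat >> h.py <<'E'
def ray(s,st,u,v,z):
    R,t=ext(s,st);f=f_of(s);d=R.T@np.array([(u-s["cx"])/f,(v-s["cy"])/f,1]);o=-R.T@t
    return o+d*(z-o[2])/d[2]
E
python3 - <<'E'
from h import *
s,st=load("wpl");W=cloud(s,st);k=.64
im=s["color"].astype(int)
p={n:ray(s,st,u*k,v*k,.012) for n,(u,v) in dict(hR=(374,330),hL=(468,258),BR=(393,379),BL=(515,290),FL=(440,188),FR=(316,290)).items()}
for n in p: print(n,np.round(p[n],4))
d=p["hL"]-p["hR"];print("holes",np.linalg.norm(d),np.degrees(np.arctan2(d[1],d[0]))-90,(p["hL"]+p["hR"])/2)
C=(p["BR"]+p["BL"]+p["FL"]+p["FR"])/4;print("centre",C)
for a,b in(("FL","BL"),("FR","BR")):
    e=p[b]-p[a];print(np.linalg.norm(e),np.degrees(np.arctan2(e[1],e[0])))
# plate top by depth
m=(W[...,2]>.008)&(W[...,2]<.016)&(im.min(-1)>150);m[:, :190]=0;m[:,340:]=0;m[:110]=0
P=W[m];r=cv2.minAreaRect((P[:,:2]*1e3).astype(np.float32));print(r,np.median(P[:,2]))
m=(W[...,2]>.048)&(W[...,2]<.062);m[:,:240]=0;m[:,300:]=0;m[:160]=0;m[220:]=0
P=W[m];r=cv2.minAreaRect((P[:,:2]*1e3).astype(np.float32));print("bar",r,np.median(P[:,2]),P.mean(0))
print(np.degrees(np.arctan2(*Rn.from_quat(st["tool_rot"]).as_matrix()[[1,0],1])))
E
```

```text
hR [ 0.5964 -0.291   0.012 ]
hL [ 0.5572 -0.1825  0.012 ]
BR [ 0.6525 -0.2907  0.012 ]
BL [ 0.6018 -0.1486  0.012 ]
FL [ 0.487 -0.188  0.012]
FR [ 0.5399 -0.3301  0.012 ]
holes 0.11546176552391153 19.88490088325449 [ 0.57680567 -0.23675994  0.012     ]
centre [ 0.57031311 -0.23933285  0.012     ]
0.12138449883635262 18.938857685865486
0.11925875485593099 19.30787892279202
((568.3966064453125, -240.3121337890625), (120.49150085449219, 150.29383850097656), 19.6948184967041) 0.011443206244906788
bar ((575.4290771484375, -237.7130889892578), (12.081061363220215, 70.21807098388672), 20.06101417541504) 0.0542383600291825 [ 0.57457766 -0.23704375  0.05391878]
71.21827920260475
```

{"method": "step_arm", "body": {
  "moves": "[1, 0.1, 0, -0.2, 0.055, 1, 0.2, 0, -0.4, 0.11, 1, 0.275, -0.01, -0.6, 0.16, 1, 0.275, -0.01, -0.8, 0.2144, 1, 0.275, -0.01, -0.8, 0.2144, 1, 0.275, -0.01, -0.8, 0.2144], \"grip_force\": 20"
}}

```text
step_arm: Invalid argument: moves='[1, 0.1, 0, -0.2, 0.055, 1, 0.2, 0, -0.4, 0.11, 1, 0.275, -0.01, -0.6, 0.16, 1, 0.275, -0.01, -0.8, 0.2144, 1, 0.275, -0.01, -0.8, 0.2144, 1, 0.275, -0.01, -0.8, 0.2144], "grip_force": 20' is not valid JSON
```

```bash
python3 - <<'E'
from h import *
st=manip.sense();print(st["tcp_pos"],st["q"],np.degrees(np.arctan2(*Rn.from_quat(st["tool_rot"]).as_matrix()[[1,0],1])))
E
```

```text
[ 0.52095054 -0.23474684  0.36373163] [-6.19119867e-01  3.89478187e-01  1.49777563e+00  6.66889015e-04
  1.25221429e+00 -1.86266262e+00] 71.23782127804242
```

{"method": "step_arm", "body": {
  "moves": [1,0.1,0,-0.2,0.055,1,0.2,0,-0.4,0.11,1,0.275,-0.01,-0.6,0.16,1,0.275,-0.01,-0.8,0.2144,1,0.275,-0.01,-0.8,0.2144,1,0.275,-0.01,-0.8,0.2144],
  "grip_force": 30
}}

```text
t: 3.82
tcp_pos: [0.5761, -0.238, 0.2044]
tool_rot: [-0.17, 0.985, -0.001, 0.001]
force: [0.2, -1.0, 1.2]
finger_gap: 1.003
gripper_force: 0.0
```

```bash
python3 - <<'E'
from h import *
st=manip.sense();print(st["tcp_pos"],st["q"],np.degrees(np.arctan2(*Rn.from_quat(st["tool_rot"]).as_matrix()[[1,0],1])))
E
```

```text
[ 0.57614297 -0.23801598  0.2044278 ] [-5.70823980e-01  6.45614129e-01  1.52512671e+00  1.34357895e-04
  9.67566749e-01 -2.48417245e+00] 109.62228347431203
```

{"method": "step_arm", "body": {
  "moves": [1,0,0,-0.25,0,1,0,0,-0.45,0,1,0,0,-0.55,0,1,0,0,-0.55,0,0,0,0,-0.55,0,0,0,0,-0.55,0,0,0,0,-0.55,0,0,0,0,-0.55,0,0,0,0,-0.55,0],
  "grip_force": 30
}}

```text
t: 4.95
tcp_pos: [0.5754, -0.2379, 0.0947]
tool_rot: [-0.171, 0.985, -0.0, 0.001]
force: [-1.0, 3.5, 6.9]
finger_gap: 0.811
gripper_force: 38.0
```

Gripped at an opening of 0.81, about 70 mm, as expected. Now a small lift to see how the plate hangs.

{"method": "step_arm", "body": {
  "moves": [0,0,0,0.1,0,0,0,0,0.3,0,0,0,0,0.5,0,0,0,0,0.5,0,0,0,0,0.5,0,0,0,0,0.5,0],
  "grip_force": 30
}}

```text
t: 5.7
tcp_pos: [0.5735, -0.2374, 0.1902]
tool_rot: [-0.171, 0.985, 0.002, -0.002]
force: [0.2, 0.6, -7.0]
finger_gap: 0.814
gripper_force: 38.9
```

```bash
cat > tilt.py <<'E'
from h import *
def measure(nm="top"):
    s,st=snap(nm);R=Rn.from_quat(st["tool_rot"]).as_matrix()
    W=cloud(s); y=R[:,1]*np.sign(R[1,1]); y[2]=0;y/=np.linalg.norm(y);x=np.array([y[1],-y[0],0])
    p=np.array(st["tcp_pos"]);L=np.stack([(W-p)@x,(W-p)@y,W[...,2]-p[2]],-1)
    m=(abs(L[...,0])<.09)&(abs(L[...,1])<.085)&(L[...,2]<-.045)&(L[...,2]>-.14)
    P=L[m&~np.isnan(L[...,0])];rng=np.random.default_rng(0);best=0
    for i in range(600):
        a=P[rng.choice(len(P),3,0)];n=np.cross(a[1]-a[0],a[2]-a[0]);n/=np.linalg.norm(n)+1e-12;n*=np.sign(n[2]+1e-9)
        if n[2]<.7: continue
        k=abs((P-a[0])@n)<.003
        if k.sum()>best: best=k.sum();bk=k
    Q=P[bk];c=Q.mean(0);n=np.linalg.svd(Q-c,full_matrices=False)[2][2];n*=np.sign(n[2])
    print(nm,"pitch(front down +)",np.degrees(np.arcsin(-n[0])),"roll",np.degrees(np.arcsin(n[1])),best,len(P),"c",c,"tcp",p,"force",st["force"],st["finger_gap"])
    return s,st,Q
if __name__=="__main__":
    measure("top");measure("side")
E
python3 tilt.py
```

```text
top pitch(front down +) -1.0794301057223323 roll -0.7707786776967323 39 56 c [ 0.00208589  0.0025111  -0.08425099] tcp [ 0.57354512 -0.23744967  0.1901794 ] force [ 0.20675091  0.58465544 -6.98781853] 0.813629460893245
side pitch(front down +) 0.34534320071254004 roll -0.6869413342747468 549 876 c [ 0.00185545  0.01422069 -0.08280976] tcp [ 0.57375519 -0.23758874  0.19028988] force [ 0.13829381 -0.43981406 -7.14840702] 0.8137192489996425
```

{"method": "step_arm", "body": {
  "moves": [0,0,0,0.2,0,0,0,0.1,0.4,0,0,0,0.3,0.6,-0.03,0,0,0.5,0.75,-0.06,0,0,0.7,0.85,-0.09,0,0,0.9,0.85,-0.12,0,0,1,0.85,-0.15,0,0,1,0.85,-0.171]
}}

```text
t: 6.8
tcp_pos: [0.574, -0.0359, 0.3613]
tool_rot: [0.096, 0.995, 0.0, -0.002]
force: [-1.0, -0.4, -6.9]
finger_gap: 0.812
gripper_force: 40.7
```

{"method": "step_arm", "body": {
  "moves": [0,0,0.25,0,0,0,0,0.5,0,0,0,0,0.75,0,0,0,0,1,0,0]
}}

```text
t: 7.3
tcp_pos: [0.5743, 0.1632, 0.3611]
tool_rot: [0.097, 0.995, -0.0, -0.001]
force: [0.1, 0.1, -8.0]
finger_gap: 0.815
gripper_force: 40.9
```

{"method": "step_arm", "body": {
  "moves": [0,0.05,0.2,0,0,0,0.1,0.4,0,0,0,0.1,0.42,-0.05,0,0,0.1,0.42,-0.1,0,0,0.1,0.42,-0.1,0]
}}

```text
t: 7.92
tcp_pos: [0.5938, 0.2445, 0.3401]
tool_rot: [0.097, 0.995, -0.001, -0.003]
force: [-0.1, -0.3, -6.4]
finger_gap: 0.811
gripper_force: 40.8
```

```bash
cat >> h.py <<'E'
J0=np.array([.6077,.2439,0]);JR=Rn.from_euler("z",-11.15,degrees=True).as_matrix()
def rep():
    st=manip.sense();R=Rn.from_quat(st["tool_rot"]).as_matrix()
    print("jig tcp mm",np.round((np.array(st["tcp_pos"])-J0)@JR*1e3,1),"world",np.round(st["tcp_pos"],4),"yaw",np.degrees(np.arctan2(R[1,1],R[0,1])),"F",np.round(st["force"],1),"T",np.round(st["ft_torque"],2),st["finger_gap"])
E
python3 -c "
from h import *
rep();from tilt import *
measure('side');rep()"
```

```text
jig tcp mm [-13.8  -2.1 340.1] world [0.5938 0.2445 0.3401] yaw 78.8563526608372 F [-0.1 -0.3 -6.4] T [-0.02  0.   -0.01] 0.8113461167361286
side pitch(front down +) -0.2037254861919425 roll 0.2652658973711308 1300 1908 c [-0.01282402  0.01527793 -0.08256314] tcp [0.59376422 0.2445143  0.34012218] force [-0.06838727 -0.34107239 -6.38131742] 0.8113461167361286
jig tcp mm [-13.2  -1.9 341.3] world [0.5944 0.2445 0.3413] yaw 78.83698404674566 F [-0.1 -0.  -6.3] T [-0.02 -0.08  0.03] 0.8097189882744178
```

{"method": "step_arm", "body": {
  "moves": [0,0,0.01,-0.07,0,0,0,0.01,-0.14,0,0,0,0.01,-0.155,0,0,0,0.01,-0.165,0,0,0,0.01,-0.175,0,0,0,0.01,-0.185,0,0,0,0.01,-0.185,0],
  "grip_force": 20
}}

```text
t: 8.85
tcp_pos: [0.5941, 0.2475, 0.3095]
tool_rot: [0.096, 0.995, -0.0, 0.0]
force: [-9.2, -2.8, 10.1]
finger_gap: 0.813
gripper_force: 42.9
```

```bash
python3 -c "
from h import *
rep();from tilt import *
measure('side');s,st=load('side');cv2.imwrite('pics/s1.png',cv2.resize(s['color'][180:330,150:300],(600,600),interpolation=cv2.INTER_CUBIC))"
```

```text
jig tcp mm [-14.1   0.9 309.5] world [0.5941 0.2475 0.3095] yaw 78.93147255259792 F [-9.2 -2.8 10.1] T [-0.53  1.01 -0.09] 0.8134914952622783
side pitch(front down +) 0.4822846614711557 roll 0.25098189541579574 1215 2349 c [-0.01200707  0.01672596 -0.08257413] tcp [0.59407895 0.24754124 0.30949423] force [-9.15222789 -2.75635555 10.09391499] 0.8134914952622783
```

View pics/s1.png

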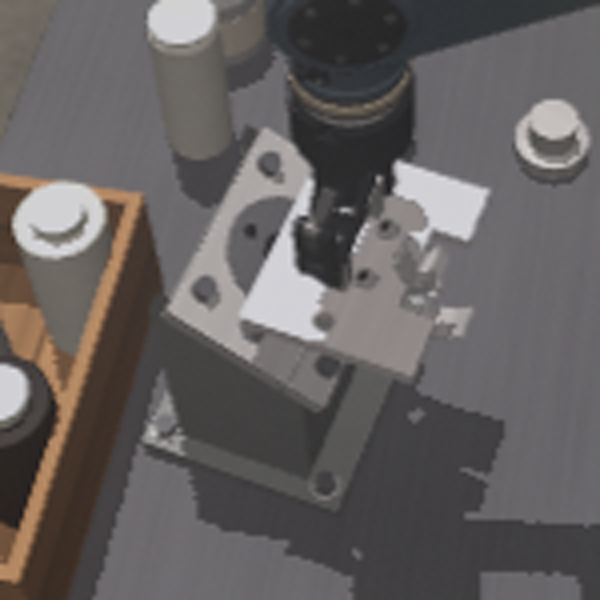

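Picture: the plate is level and rests on the pin tips behind its holes, and the loop is clear. It has not pivoted yet, so I'll press gradually.

{"method": "step_arm", "body": {
  "moves": [0,0,0,-0.01,0,0,0,0,-0.02,0,0,0,0,-0.02,0],
  "grip_force": 20
}}

```text
t: 9.28
tcp_pos: [0.5927, 0.2478, 0.3071]
tool_rot: [0.096, 0.995, -0.0, -0.001]
force: [-14.2, -2.8, 18.5]
finger_gap: 0.814
gripper_force: 44.5
```

```bash
python3 -c "
from h import *
rep();from tilt import *
measure('side');print(manip.sense()['gripper_force'])"
```

```text
jig tcp mm [-15.4   1.  307.1] world [0.5927 0.2478 0.3071] yaw 78.9635774505115 F [-14.2  -2.8  18.5] T [-0.58  1.76 -0.  ] 0.8140410470866121
side pitch(front down +) 3.348383546519966 roll 0.19806451697947033 1229 2343 c [-0.0107682   0.01537346 -0.08294178] tcp [0.59274347 0.24784291 0.307127  ] force [-14.16968906  -2.84953624  18.47393949] 0.8140410470866121
44.517239928245544
```

{"method": "step_arm", "body": {
  "moves": [0,0,0,-0.015,0,0,0,0,-0.03,0,0,0,0,-0.045,0,0,0,0,-0.045,0],
  "grip_force": 20
}}

```text
t: 9.82
tcp_pos: [0.5895, 0.2485, 0.2969]
tool_rot: [0.096, 0.995, -0.001, -0.005]
force: [-20.4, -2.0, 18.6]
finger_gap: 0.809
gripper_force: 47.6
```

```bash
python3 -c "
from h import *
rep();from tilt import *
measure('side')"
```

```text
jig tcp mm [-18.8   1.  296.9] world [0.5895 0.2485 0.2969] yaw 78.99761796468678 F [-20.4  -2.   18.6] T [-0.31  2.62 -0.01] 0.8089235864370906
side pitch(front down +) 14.270860474617248 roll -0.0539981162952878 1189 2379 c [-0.00667466  0.01625061 -0.08212298] tcp [0.58947683 0.24848696 0.29686887] force [-20.40240373  -1.96864158  18.58857854] 0.8089235864370906
```

{"method": "step_arm", "body": {
  "moves": [0,0,0,0.06,0,0,0.02,-0.005,0.09,0,0,0.037,-0.012,0.09,0,0,0.037,-0.012,0.065,0,0,0.037,-0.012,0.045,0,0,0.037,-0.012,0.025,0,0,0.037,-0.012,0.025,0]
}}

```text
t: 10.75
tcp_pos: [0.602, 0.2452, 0.3004]
tool_rot: [0.097, 0.995, -0.0, 0.001]
force: [-6.4, -1.6, 8.5]
finger_gap: 0.81
gripper_force: 46.5
```

```bash
python3 -c "
from h import *
rep();from tilt import *
measure('side')"
```

```text
jig tcp mm [-5.800e+00  2.000e-01  3.004e+02] world [0.602  0.2452 0.3004] yaw 78.9171647741538 F [-6.4 -1.6  8.5] T [-0.43  0.65 -0.11] 0.8101865499533747
side pitch(front down +) 14.604918992347264 roll 0.2862186022182985 1182 2419 c [-0.00653541  0.01729719 -0.08208109] tcp [0.60200507 0.24519696 0.30044939] force [-6.40651627 -1.55697856  8.49232803] 0.8101865499533747
```

{"method": "step_arm", "body": {
  "moves": [0,-0.01,0,-0.015,0,0,-0.015,0.003,-0.03,0,0,-0.015,0.003,-0.045,0,0,-0.015,0.003,-0.045,0]
}}

```text
t: 11.3
tcp_pos: [0.5977, 0.2461, 0.2936]
tool_rot: [0.096, 0.995, -0.0, -0.0]
force: [-12.5, -2.2, 18.3]
finger_gap: 0.809
gripper_force: 48.3
```

```bash
python3 -c "
from h import *
rep();from tilt import *
measure('side')"
```

```text
jig tcp mm [-1.030e+01  2.000e-01  2.936e+02] world [0.5977 0.2461 0.2936] yaw 78.95757399337833 F [-12.5  -2.2  18.3] T [-0.51  1.45 -0.05] 0.8089188787964164
side pitch(front down +) 23.78244599263805 roll 0.39080339479570875 1120 2364 c [-0.00090275  0.01839283 -0.08113968] tcp [0.59766019 0.24608564 0.29364647] force [-12.5466897   -2.24895339  18.27311438] 0.8089188787964164
```

{"method": "step_arm", "body": {
  "moves": [0,0,0,-0.015,0,0,0,0,-0.025,0,0,0,0,-0.025,0]
}}

```text
t: 11.72
tcp_pos: [0.596, 0.2464, 0.2881]
tool_rot: [0.096, 0.995, -0.0, -0.003]
force: [-15.2, -1.5, 18.1]
finger_gap: 0.811
gripper_force: 47.8
```

```bash
python3 -c "
from h import *
rep();from tilt import *
measure('side')"
```

```text
jig tcp mm [-1.200e+01  2.000e-01  2.881e+02] world [0.596  0.2464 0.2881] yaw 78.97184747635701 F [-15.2  -1.5  18.1] T [-0.32  1.86 -0.05] 0.8106628733621302
side pitch(front down +) 31.435709594112 roll 0.3034161779542495 1065 2311 c [ 6.07903318e-05  1.78266768e-02 -8.06675928e-02] tcp [0.59598271 0.24641707 0.28805755] force [-15.22744801  -1.53771511  18.0637899 ] 0.8106628733621302
```

{"method": "step_arm", "body": {
  "moves": [0,0,0,0.04,0,0,0,0,0.08,0,0,0,0,0.08,0,0,0,0,0.08,0]
}}

```text
t: 12.28
tcp_pos: [0.5992, 0.2458, 0.2986]
tool_rot: [0.097, 0.995, -0.0, -0.001]
force: [-0.2, -0.5, -8.0]
finger_gap: 0.811
gripper_force: 45.1
```

```bash
python3 -c "
from h import *
rep();from tilt import *
measure('side');measure('top');s,st=snap('wrist');cv2.imwrite('pics/w3.png',cv2.resize(s['color'],(800,600),interpolation=cv2.INTER_CUBIC))"
```

```text
jig tcp mm [ -8.7   0.3 298.6] world [0.5992 0.2458 0.2986] yaw 78.9047340811819 F [-0.2 -0.5 -8. ] T [0.02 0.03 0.04] 0.8106444202777005
side pitch(front down +) 30.227114235090838 roll 0.08418177414383246 1117 2208 c [ 0.00034775  0.01847873 -0.08056606] tcp [0.59922592 0.24584669 0.29856793] force [-0.24863763 -0.52639968 -8.00237325] 0.8106444202777005
top pitch(front down +) 29.63497957518413 roll 0.5418903013545362 334 805 c [ 0.00292218 -0.04228823 -0.07838199] tcp [0.5991462  0.24583602 0.29847087] force [-0.26590099 -0.55829442 -6.35112067] 0.8102525871507236
```

View pics/w3.png

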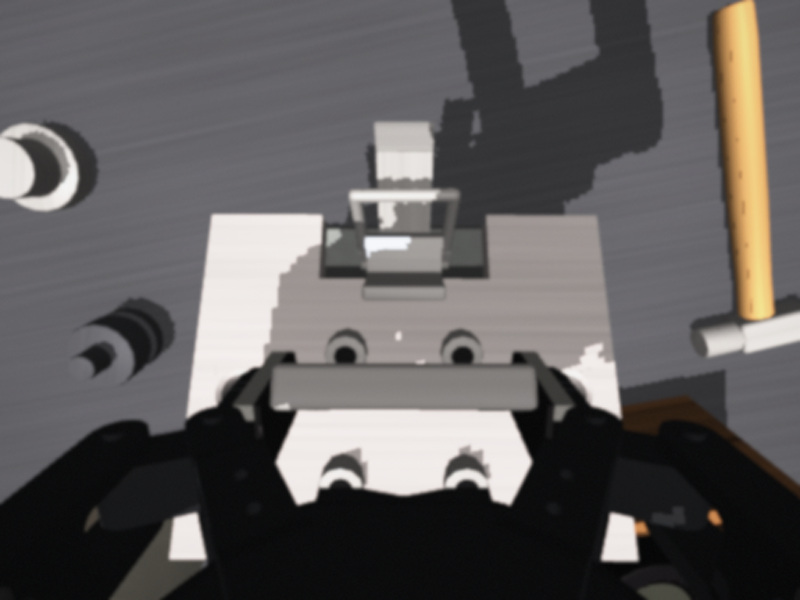

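The plate holds 30° and is square to the jig. Top-face corners: (212,214), (598,214), (322,214), (487,214), (320,277), (488,277), back (170,560), (638,560). I'll solve its pose.

```bash
cat > pl.py <<'E'
from h import *
s,st=load("wrist")
o=np.array([(-60,-75),(-60,75),(-60,-32),(-60,32),(-34,-32),(-34,32),(60,-75),(60,75)],float);o=np.c_[o,np.full(8,12.)]
p=np.array([(212,214),(598,214),(322,214),(487,214),(320,277),(488,277),(170,560),(638,560)],float)*.64-.18
K=np.array([[f_of(s),0,s["cx"]],[0,f_of(s),s["cy"]],[0,0,1]])
R,t=ext(s,st)
ok,rv,tv=cv2.solvePnP(o/1e3,p,K,None)
q=cv2.projectPoints(o/1e3,rv,tv,K,None)[0][:,0];print(np.round((q-p)/.64,1).tolist())
Rp=R.T@cv2.Rodrigues(rv)[0];tp=R.T@(tv[:,0]-t)
Jp=JR.T@Rp;print("euler in jig",Rn.from_matrix(Jp).as_euler("zyx",degrees=True))
o0=(tp-J0)@JR*1e3;D=Rn.from_euler("y",-30,degrees=True).as_matrix()
print("plate origin jig",o0,"in deck mm",(o0-[30,0,185])@D)
hm=(Rp@np.array([.008,0,0])+tp-J0)@JR*1e3;print("hole mid deck",(hm-[30,0,185])@D)
pv=(Rp@np.array([.008,0,.049])+tp-J0)@JR*1e3;print("pivot-tcp jig",pv-(np.array(st["tcp_pos"])-J0)@JR*1e3)
E
python3 pl.py
```

```text
[[-0.4, -0.3], [-0.7, 0.0], [0.1, -0.2], [-0.4, -0.1], [-1.2, 0.9], [1.9, 1.0], [-0.1, -0.9], [0.6, -0.3]]
euler in jig [-2.48587115e-02 -3.00221749e+01  4.09892151e-02]
plate origin jig [ 1.44876703e+00 -1.29265350e-01  2.10192171e+02] in deck mm [-12.13000731  -0.12926535  36.09267697]
hole mid deck [-4.13001042 -0.13559978 36.09577013]
pivot-tcp jig [ -7.3409504   -0.43633301 -41.89717873]
```

{"method": "step_arm", "body": {
  "moves": [0,0.025,-0.005,0.015,0,0,0.0515,-0.01,0.03,0,0,0.0515,-0.01,0.03,0,0,0.064,-0.0125,0.008,0,0,0.076,-0.015,-0.013,0,0,0.076,-0.015,-0.013,0],
  "grip_force": 30
}}

```text
t: 13.18
tcp_pos: [0.6142, 0.2428, 0.296]
tool_rot: [0.097, 0.995, -0.0, -0.001]
force: [-0.2, -0.2, -6.9]
finger_gap: 0.814
gripper_force: 44.9
```

```bash
python3 -c "
from h import *
rep();from tilt import *
measure('side');rep()"
```

```text
jig tcp mm [6.60e+00 2.00e-01 2.96e+02] world [0.6142 0.2428 0.296 ] yaw 78.90800757343445 F [-0.2 -0.2 -6.9] T [-0.04  0.07  0.04] 0.8135194742168915
side pitch(front down +) 30.063230062482887 roll -0.02362127163979074 1107 2223 c [-0.00092093  0.01825076 -0.08148124] tcp [0.6142441  0.24283674 0.29596852] force [-0.15589147 -0.20516584 -6.89560371] 0.8135194742168915
jig tcp mm [  6.6   0.3 296.3] world [0.6143 0.2429 0.2963] yaw 78.90812164229399 F [ 0.   0.3 -6.3] T [-0.01  0.05 -0.  ] 0.8157015904652022
```

{"method": "step_arm", "body": {
  "moves": [0,0.0115,-0.0023,-0.02,0,0,0.023,-0.0045,-0.04,0,0,0.0345,-0.0068,-0.0605,0,0,0.0345,-0.0068,-0.0605,0]
}}

```text
t: 13.72
tcp_pos: [0.6214, 0.2415, 0.2841]
tool_rot: [0.097, 0.995, -0.0, -0.0]
force: [0.6, 0.0, -6.5]
finger_gap: 0.809
gripper_force: 45.0
```

```bash
python3 -c "
from h import *
rep()"
```

```text
jig tcp mm [ 13.9   0.3 284.1] world [0.6214 0.2415 0.2841] yaw 78.90481625938017 F [ 0.6  0.  -6.5] T [ 0.05  0.07 -0.03] 0.8087922333392397
```

{"method": "step_arm", "body": {
  "moves": [0,0.01,-0.002,-0.0175,0,0,0.02,-0.004,-0.035,0,0,0.025,-0.005,-0.045,0,0,0.029,-0.006,-0.052,0,0,0.031,-0.006,-0.055,0,0,0.031,-0.006,-0.055,0]
}}

```text
t: 14.48
tcp_pos: [0.6275, 0.2404, 0.2738]
tool_rot: [0.097, 0.995, 0.0, -0.0]
force: [-0.2, -0.6, -7.1]
finger_gap: 0.815
gripper_force: 45.1
```

```bash
python3 -c "
from h import *
rep();from tilt import *
measure('side');rep()
s,st=load('side');W=cloud(s);rr=Rn.from_matrix(JR)*Rn.from_euler('y',-30,degrees=True);O=J0+JR@[.03,0,.185]
L=(W-O)@rr.as_matrix();m=(abs(L[...,0])<.05)&(abs(L[...,1])<.07)&(abs(L[...,2]-.012)<.01);print('plate top h in deck',np.median(L[m][:,2]),m.sum())
"
```

```text
jig tcp mm [ 20.1   0.4 273.8] world [0.6275 0.2404 0.2738] yaw 78.91304323870709 F [-0.2 -0.6 -7.1] T [0.02 0.09 0.03] 0.8152284010055679
side pitch(front down +) 30.56133509657026 roll -0.10177052745981863 1051 2271 c [-9.96732456e-05  1.75775644e-02 -8.10393079e-02] tcp [0.62754788 0.24042955 0.27381133] force [-0.23428424 -0.57272871 -7.0944279 ] 0.8152284010055679
jig tcp mm [ 20.1   0.5 273.9] world [0.6276 0.2405 0.2739] yaw 78.91864417889862 F [-0.1 -1.2 -7.8] T [0.04 0.1  0.03] 0.8113670660828861
plate top h in deck 0.012062174177271625 861
```

{"method": "step_arm", "body": {
  "moves": [0,0.0025,-0.0005,-0.0045,0,0,0.005,-0.001,-0.009,0,0,0.0075,-0.0015,-0.013,0,0,0.0075,-0.0015,-0.013,0]
}}

```text
t: 15.02
tcp_pos: [0.6282, 0.2404, 0.2734]
tool_rot: [0.097, 0.995, 0.0, -0.001]
force: [-5.4, -1.0, 5.9]
finger_gap: 0.811
gripper_force: 46.6
```

```bash
python3 -c "
from h import *
rep()"
```

```text
jig tcp mm [ 20.8   0.5 273.4] world [0.6282 0.2404 0.2734] yaw 78.92341383116803 F [-5.4 -1.   5.9] T [0.01 1.26 0.  ] 0.8105940067819638
```

{"method": "step_arm", "body": {
  "moves": [0.88,0,0,0,0,0.88,0,0,0,0,0.88,0,0,0,0,0.88,0,0,0.1,0,0.88,0,0,0.3,0,0.88,-0.1,0.02,0.5,0,0.88,-0.2,0.04,0.6,0,0.88,-0.3,0.06,0.6,0,0.88,-0.3,0.06,0.6,0]
}}

```text
t: 16.15
tcp_pos: [0.5683, 0.2525, 0.3918]
tool_rot: [0.096, 0.995, 0.0, 0.0]
force: [0.4, 0.7, -0.6]
finger_gap: 0.88
gripper_force: 0.0
```

```bash
python3 -c "
from h import *
rep();s,st=snap('wrist');cv2.imwrite('pics/w4.png',cv2.resize(s['color'],(800,600),interpolation=cv2.INTER_CUBIC))"
```

```text
jig tcp mm [-40.4   0.8 391.8] world [0.5683 0.2525 0.3918] yaw 78.97472527884729 F [ 0.4  0.7 -0.6] T [-0.03 -0.    0.  ] 0.8795424618134629
```

View pics/w4.png

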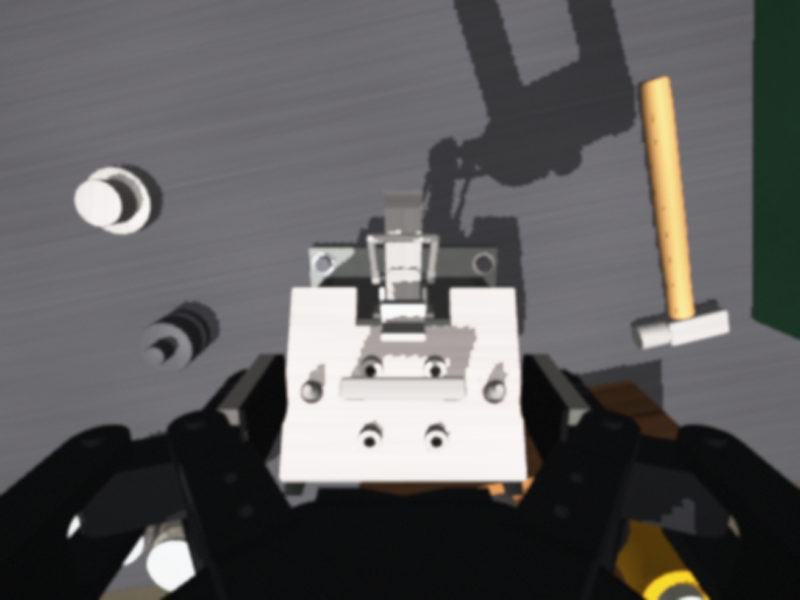

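Plate seated, both pins through its holes at (312,391) and (495,391); the loop is still back, with its bar at (403,238). Checking with the corners (291,289), (519,289), (357,289), (450,289), (281,481) and (526,481).

```bash
sed -e 's/^o=.*/o=np.array([(-60,-75,12),(-60,75,12),(-60,-32,12),(-60,32,12),(60,-75,12),(60,75,12)],float)/' -e 's/^p=.*/p=np.array([(291,289),(518,289),(357,289),(450,289),(281,481),(526,481)],float)*.64-.18/' pl.py > pl2.py; python3 pl2.py
python3 - <<'E'
from h import *
s,st=load("wrist");X=lambda p:proj(s,J0+JR@(np.array(p)/1e3),st)[0]/.64
print("loopbar pred",X([-53,0,191]),"lever tip",X([-12.6-71-4.4,0,133.9+46.5+6.7]),"keeper",X([-12.6,0,179]))
W=cloud(s,st)
for u,v in((403,237),(403,200),(375,237),(432,237)):
    print(np.round((W[int(v*.64)-2:int(v*.64)+3,int(u*.64)].reshape(-1,3)-J0)@JR*1e3,1).tolist())
E
```

```text
[[0.1, -0.0], [-1.3, 0.1], [-1.3, -0.0], [2.0, 0.0], [0.2, -0.3], [0.2, 0.3]]
euler in jig [  0.14914281 -26.53291237   0.38842675]
plate origin jig [ 31.44321573   0.61699005 186.83062543] in deck mm [2.1651742  0.61699005 0.86376026]
hole mid deck [10.15053429  0.61358684  0.38001167]
pivot-tcp jig [  57.06610458   -0.4982823  -157.59297204]
loopbar pred [402.70263554 256.82579474] lever tip [402.77504872 197.67194829] keeper [402.62882779 314.05065013]
[[-66.3, -0.7, 181.3], [-65.5, -0.7, 183.1], [-64.5, -0.7, 182.8], [-63.7, -0.7, 184.0], [-62.8, -0.7, 183.9]]
[[-87.6, -0.8, 172.5], [-86.6, -0.8, 171.9], [-85.6, -0.8, 171.6], [-84.6, -0.8, 171.2], [-83.5, -0.8, 169.6]]
[[-66.3, -17.2, 181.8], [-65.6, -17.1, 183.4], [-64.6, -17.1, 183.1], [-63.7, -17.1, 183.7], [-62.7, -17.1, 183.5]]
[[-66.4, 17.6, 182.0], [-65.5, 17.6, 182.6], [-64.8, 17.5, 184.3], [-63.9, 17.5, 184.6], [-62.7, 17.6, 183.2]]
```

```bash
python3 - <<'E'
from h import *
D=Rn.from_euler("y",-30,degrees=True).as_matrix()
s,st=load("wrist");W=cloud(s,st);L=((W-J0)@JR-[.03,0,.185])@D
m=(abs(L[...,0]-.0)<.06)&(abs(L[...,1])<.075)&(abs(L[...,2]-.012)<.006)
Q=L[m];n=np.linalg.svd(Q-Q.mean(0),full_matrices=False)[2][2];n*=np.sign(n[2]);print("plate normal in deck deg",np.degrees(n[:2]),Q[:,2].mean(),m.sum(), cv2.minAreaRect((Q[:,:2]*1e3).astype(np.float32)))
s,st=load("wjig");W=cloud(s,st)
for u,v in((210+265/4,135+35/3.43),(210+265/4,135+25/3.43),(210+272/4,135+100/3.43)):
    print(np.round((W[int(v)-2:int(v)+3,int(u)].reshape(-1,3)-J0)@JR*1e3,1).tolist())
E
```

```text
plate normal in deck deg [ 0.03336114 -0.08672747] 0.011689458728745265 15068 ((0.21137619018554688, -0.217071533203125), (119.58463287353516, 149.55752563476562), 0.008897077292203903)
[[-88.3, 1.6, 173.8], [nan, nan, nan], [-85.6, 1.4, 171.3], [-84.2, 1.4, 169.3], [-83.0, 1.2, 168.8]]
[[-91.7, 2.0, 173.9], [-90.6, 1.8, 174.6], [-89.6, 1.6, 175.2], [-88.3, 1.6, 173.8], [nan, nan, nan]]
[[-63.0, 1.9, 159.1], [-66.0, 0.8, 181.5], [-65.2, 0.6, 183.5], [-63.9, 0.4, 182.9], [-62.8, 0.3, 182.8]]
```

Plate is flush (tilt error under 0.1°), and lever and loop are as at the start. Now the closed fingers go behind the loop bar.

{"method": "step_arm", "body": {
  "moves": [0,-0.12,0.024,0,0,0,-0.25,0.045,0,0,0,-0.25,0.045,-0.1,0,0,-0.25,0.045,-0.3,0,0,-0.25,0.045,-0.5,0,0,-0.25,0.045,-0.62,0,0,-0.25,0.045,-0.68,0,0,-0.25,0.045,-0.68,0,0,-0.25,0.045,-0.68,0]
}}

```text
t: 17.32
tcp_pos: [0.52, 0.2613, 0.2562]
tool_rot: [0.097, 0.995, 0.0, 0.001]
force: [0.9, -0.2, 0.3]
finger_gap: 0.003
gripper_force: 0.0
```

```bash
python3 -c "
from h import *
rep();s,st=snap('wrist');cv2.imwrite('pics/w5.png',cv2.resize(s['color'],(800,600),interpolation=cv2.INTER_CUBIC))"
```

```text
jig tcp mm [-8.940e+01  1.000e-01  2.562e+02] world [0.52   0.2613 0.2562] yaw 78.90704031718121 F [ 0.9 -0.2  0.3] T [-0.02  0.04  0.01] 0.003137978730095236
```

View pics/w5.png

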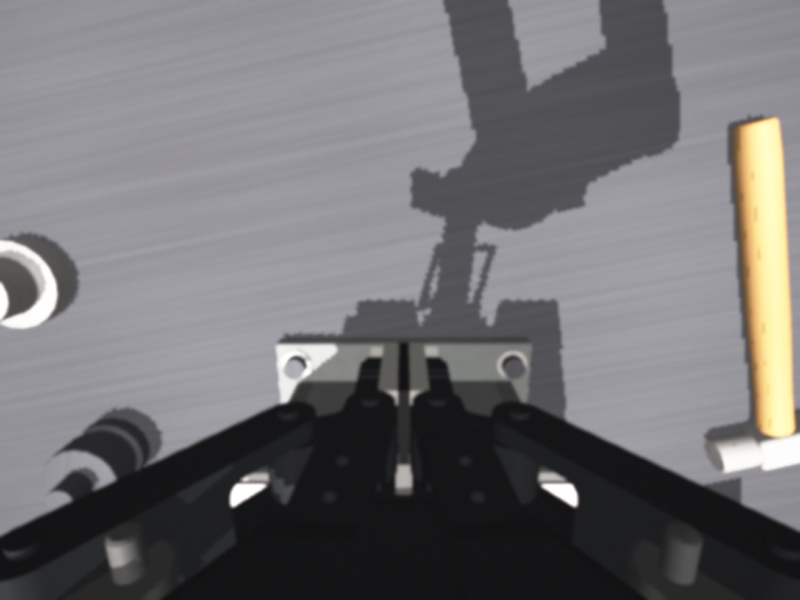

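{"method": "step_arm", "body": {
  "moves": [0,0.029,-0.006,0,0,0,0.029,-0.006,-0.02,0,0,0.069,-0.0135,-0.02,0,0,0.118,-0.023,-0.02,0,0,0.167,-0.033,-0.015,0,0,0.216,-0.0425,0,0,0,0.25,-0.049,0.015,0,0,0.285,-0.056,0.02,0,0,0.285,-0.056,0.02,0,0,0.285,-0.056,0.02,0]
}}

```text
t: 18.62
tcp_pos: [0.5757, 0.2499, 0.259]
tool_rot: [0.097, 0.995, -0.0, -0.0]
force: [0.0, -0.6, 0.6]
finger_gap: -0.001
gripper_force: 0.0
```

```bash
python3 -c "
from h import *
rep();s,st=snap('side');cv2.imwrite('pics/s6.png',cv2.resize(s['color'][190:310,170:290],(600,600),interpolation=cv2.INTER_CUBIC))"
```

```text
jig tcp mm [-32.5  -0.3 259. ] world [0.5757 0.2499 0.259 ] yaw 78.91890711738236 F [ 0.  -0.6  0.6] T [ 0.01  0.   -0.02] -0.0005297437260303492
```

View pics/s6.png

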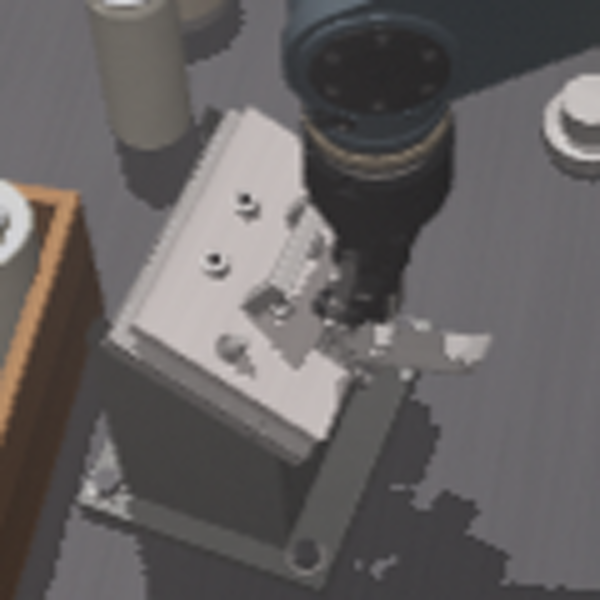

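Picture: the lever is still open at (440,345), and the loop is no longer resting back on it. That was my tenth and last picture, so from here I check by depth.

{"method": "step_arm", "body": {
  "moves": [0,0,0,0.15,0,0,-0.02,0.004,0.4,0,0,-0.04,0.008,0.65,0,0,-0.04,0.008,0.65,0,0,-0.04,0.008,0.65,0]
}}

```text
t: 19.3
tcp_pos: [0.5674, 0.2515, 0.3888]
tool_rot: [0.096, 0.995, -0.0, -0.0]
force: [0.0, 0.5, -0.2]
finger_gap: 0.001
gripper_force: 0.0
```

```bash
cat > lat.py <<'E'
from h import *
rep();s,st=snap('wrist');W=cloud(s,st);L=(W-J0)@JR*1e3
for y0,lab in((0,"mid"),(21.5,"left"),(-21.5,"right")):
    m=(abs(L[...,1]-y0)<1.6)&(L[...,0]>-125)&(L[...,0]<2)&(L[...,2]>25)
    P=L[m];P=P[np.argsort(P[:,0])];b=(P[:,0]//4)*4
    print(lab,[(int(k),int(P[b==k][:,2].min()),int(P[b==k][:,2].max())) for k in np.unique(b)])
E
python3 lat.py
```

```text
jig tcp mm [-4.110e+01 -3.000e-01  3.888e+02] world [0.5674 0.2515 0.3888] yaw 78.93023494802443 F [ 0.   0.5 -0.2] T [0.01 0.   0.02] 0.0011310068552169406
mid [(-92, 173, 176), (-88, 169, 173), (-84, 166, 170), (-80, 164, 166), (-76, 162, 165), (-72, 161, 163), (-68, 160, 162), (-64, 158, 160), (-60, 156, 158), (-56, 154, 411), (-52, 153, 412), (-48, 151, 368), (-44, 149, 364), (-40, 149, 364), (-36, 146, 368), (-32, 145, 365), (-28, 144, 146), (-24, 141, 183), (-20, 141, 182), (-16, 138, 193), (-12, 174, 194), (-8, 174, 199), (-4, 197, 197)]
left [(-56, 361, 410), (-52, 360, 412), (-48, 358, 374), (-44, 370, 373), (-40, 371, 373), (-36, 138, 139), (-32, 139, 145), (-28, 147, 155), (-24, 153, 166), (-20, 167, 179), (-16, 179, 192), (-12, 191, 194), (-4, 37, 181), (0, 36, 183)]
right [(-60, 410, 418), (-56, 363, 371), (-52, 362, 403), (-48, 357, 373), (-44, 370, 372), (-36, 137, 138), (-32, 139, 145), (-28, 146, 156), (-24, 154, 169), (-20, 167, 178), (-16, 178, 191), (-12, 188, 193), (-8, 191, 192), (-4, 48, 181), (0, 36, 182)]
```

Loop bar is at x≈-10 against the back wall. Before pressing the lever, I'll measure the open fingers' outline from the wrist depth.

```bash
python3 - <<'E'
from h import *
for nm in("wjig","wpl"):
    s,st=load(nm);R=Rn.from_quat(st["tool_rot"]).as_matrix();T=(cloud(s,st)-st["tcp_pos"])@R*1e3
    m=(T[...,2]<66)&(T[...,2]>-60)&(abs(T[...,1])<120);P=T[m]
    for z in range(-40,66,8):
        q=P[(P[:,2]>=z)&(P[:,2]<z+8)]
        if len(q): print(nm,z,len(q),"y",np.round(np.percentile(q[:,1],[0,2,98,100])),"x",np.round(np.percentile(q[:,0],[0,100])))
st=manip.sense();print(st["q"])
E
```

```text
wjig -32 4678 y [-26. -24.  23.  26.] x [11. 20.]
wjig -24 6902 y [-60. -32.  30.  59.] x [ 2. 20.]
wjig -16 9173 y [-65. -61.  60.  64.] x [-6. 17.]
wjig -8 8289 y [-73. -68.  66.  70.] x [-15.  17.]
wjig 0 9242 y [-75. -72.  70.  74.] x [-14.  17.]
wjig 8 3583 y [-76. -70.  69.  74.] x [-14.  13.]
wjig 16 938 y [-67. -62.  61.  66.] x [ 1. 13.]
wjig 24 973 y [-57. -55.  53.  56.] x [-8. 11.]
wjig 32 1192 y [-57. -56.  55.  56.] x [-13.  11.]
wjig 40 1005 y [-58. -56.  54.  56.] x [-13.  11.]
wjig 48 778 y [-57. -55.  53.  56.] x [-12.  10.]
wjig 56 201 y [-46. -44.  43.  46.] x [-12.  10.]
wpl -32 4640 y [-26. -24.  22.  25.] x [11. 20.]
wpl -24 6901 y [-61. -32.  30.  59.] x [ 2. 20.]
wpl -16 9211 y [-66. -61.  60.  63.] x [-6. 17.]
wpl -8 8255 y [-73. -68.  66.  71.] x [-14.  17.]
wpl 0 9263 y [-75. -72.  70.  74.] x [-15.  16.]
wpl 8 3606 y [-75. -70.  69.  74.] x [-14.  13.]
wpl 16 924 y [-67. -63.  61.  66.] x [ 1. 13.]
wpl 24 976 y [-57. -55.  53.  56.] x [-8. 11.]
wpl 32 1196 y [-58. -56.  55.  56.] x [-12.  11.]
wpl 40 993 y [-57. -56.  54.  56.] x [-13.  11.]
wpl 48 774 y [-57. -55.  54.  56.] x [-12.  11.]
wpl 56 202 y [-50. -44.  45.  49.] x [-12.  10.]
[ 2.37363140e-01  4.42741582e-01  1.33891892e+00 -4.32835362e-06
  1.36285577e+00 -1.14014690e+00]
```

{"method": "step_arm", "body": {
  "moves": [1,-0.1,0.02,0,-0.055,1,-0.2,0.04,0,-0.11,1,-0.3,0.06,0,-0.165,1,-0.4,0.08,0,-0.22,1,-0.461,0.091,0,-0.275,1,-0.461,0.091,0,-0.33,1,-0.461,0.091,0,-0.385,1,-0.461,0.091,-0.2,-0.44,1,-0.461,0.091,-0.4,-0.5,1,-0.461,0.091,-0.6,-0.5,1,-0.461,0.091,-0.69,-0.5,1,-0.461,0.091,-0.69,-0.5]
}}

```text
t: 20.85
tcp_pos: [0.4741, 0.2691, 0.2482]
tool_rot: [0.772, 0.635, -0.004, -0.001]
force: [0.6, 0.2, 0.6]
finger_gap: 1.001
gripper_force: 0.0
```

```bash
python3 -c "
from h import *
rep();print(manip.sense()['q'])"
```

```text
jig tcp mm [-135.9   -1.1  248.2] world [0.4741 0.2691 0.2482] yaw -11.092965617365623 F [0.6 0.2 0.6] T [ 0.05  0.01 -0.07] 1.000561703906897
[ 3.11175494e-01  4.97627513e-01  1.68599626e+00 -3.05251970e-05
  9.65565467e-01  5.04789466e-01]
```

{"method": "step_arm", "body": {
  "moves": [1,0,0,-0.07,0,1,0,0,-0.13,0,1,-0.015,0.003,-0.19,0,1,-0.025,0.005,-0.25,0,1,-0.02,0.004,-0.32,0,1,-0.01,0.002,-0.38,0,1,0.01,-0.002,-0.43,0,1,0.02,-0.004,-0.46,0,1,0.02,-0.004,-0.46,0]
}}

```text
t: 21.98
tcp_pos: [0.4801, 0.2688, 0.1587]
tool_rot: [0.772, 0.635, -0.0, -0.0]
force: [-1.3, -0.3, 0.0]
finger_gap: 1.001
gripper_force: 0.0
```

```bash
python3 lat.py
```

```text
jig tcp mm [-130.    -0.2  158.7] world [0.4801 0.2688 0.1587] yaw -11.100398517853831 F [-1.3 -0.3  0. ] T [ 0.   -0.04  0.01] 1.0011642986072162
mid [(-96, 95, 166), (-92, 94, 167), (-88, 94, 164), (-80, 149, 151), (-76, 148, 153), (-72, 150, 173), (-68, 104, 168), (-64, 105, 156), (-60, 109, 113), (-56, 111, 116), (-52, 113, 119), (-48, 116, 129), (-44, 119, 127), (-40, 122, 127), (-36, 124, 129), (-32, 126, 130), (-4, 26, 92), (0, 25, 92)]
left [(-124, 187, 187), (-120, 181, 188), (-116, 183, 187), (-112, 184, 186), (-32, 120, 122), (-28, 119, 120), (-4, 25, 89), (0, 25, 86)]
right [(-4, 26, 37), (0, 25, 42)]
```

{"method": "step_arm", "body": {
  "moves": [1,0,0,0.04,0,1,-0.08,0.016,0.04,0,1,-0.157,0.031,0.04,0,1,-0.157,0.031,-0.05,0,1,-0.157,0.031,-0.135,0,1,-0.12,0.024,-0.15,0,1,-0.083,0.016,-0.165,0,1,-0.034,0.007,-0.205,0,1,0.015,-0.003,-0.26,0,1,0.015,-0.003,-0.26,0]
}}

```text
t: 23.28
tcp_pos: [0.4803, 0.2679, 0.1057]
tool_rot: [0.772, 0.635, -0.004, -0.002]
force: [-4.7, 0.5, -3.4]
finger_gap: 0.998
gripper_force: 2.3
```

```bash
python3 lat.py
```

```text
jig tcp mm [-129.7   -1.1  105.7] world [0.4803 0.2679 0.1057] yaw -11.10377833157138 F [-4.7  0.5 -3.4] T [ 0.13  0.82 -0.04] 0.9981900683154378
mid [(-92, 111, 114), (-88, 45, 111), (-80, 96, 98), (-76, 95, 100), (-72, 96, 121), (-68, 98, 118), (-64, 72, 103), (-60, 77, 82), (-4, 25, 39), (0, 25, 38)]
left [(-4, 25, 33), (0, 25, 32)]
right [(-4, 25, 33), (0, 25, 36)]
```

{"method": "step_arm", "body": {
  "moves": [1,0.039,-0.006,-0.025,0,1,0.074,-0.012,-0.045,0,1,0.113,-0.02,-0.065,0,1,0.142,-0.025,-0.08,0,1,0.142,-0.025,-0.08,0]
}}

```text
t: 23.95
tcp_pos: [0.5131, 0.2633, 0.0915]
tool_rot: [0.772, 0.635, 0.001, 0.001]
force: [0.5, 0.4, 0.3]
finger_gap: 1.002
gripper_force: 0.0
```

```bash
python3 lat.py
```

```text
jig tcp mm [-96.6   0.7  91.5] world [0.5131 0.2633 0.0915] yaw -11.115891129845782 F [0.5 0.4 0.3] T [0.01 0.01 0.05] 1.0024581482970054
mid [(-60, 97, 100), (-56, 32, 98), (-52, 61, 61), (-48, 82, 84), (-44, 82, 85), (-40, 83, 106), (-36, 85, 105), (-32, 86, 90), (-28, 44, 89), (-24, 46, 64), (-20, 54, 63), (-4, 25, 60), (0, 25, 65)]
left [(-120, 116, 120), (-116, 112, 121), (-112, 110, 121), (-108, 113, 121), (-104, 117, 121), (-92, 119, 121), (-88, 113, 121), (-84, 110, 121), (-80, 111, 121), (-76, 115, 121), (-4, 25, 60), (0, 25, 60)]
right []
```

{"method": "step_arm", "body": {
  "moves": [1,-0.15,0.03,0,0,1,-0.3,0.06,0,0,1,-0.3,0.06,0.25,0,1,-0.3,0.06,0.5,0.05,1,-0.3,0.06,0.75,0.1,1,-0.3,0.06,1,0.15,1,-0.3,0.06,1,0.2,1,-0.2,0.04,1,0.25,1,-0.1,0.02,1,0.3,1,0,0,1,0.35,1,0,0,1,0.4,1,0,0,1,0.45]
}}

```text
t: 25.5
tcp_pos: [0.5114, 0.2632, 0.2913]
tool_rot: [0.172, 0.985, 0.0, 0.0]
force: [0.3, -0.2, 0.1]
finger_gap: 1.0
gripper_force: 0.0
```

{"method": "step_arm", "body": {
  "moves": [1,0.1,-0.02,0.3,0.05,1,0.15,-0.03,0.4,0.05,1,0.15,-0.03,0.4,0.05,1,0.15,-0.03,0.4,0.05]
}}

```text
t: 26.0
tcp_pos: [0.54, 0.2572, 0.3698]
tool_rot: [0.097, 0.995, -0.0, -0.001]
force: [-0.7, -0.3, -1.7]
finger_gap: 0.999
gripper_force: 0.0
```

```bash
python3 lat.py; python3 - <<'E'
from h import *
D=Rn.from_euler("y",-30,degrees=True).as_matrix()
s,st=load("wrist");W=cloud(s,st);L=((W-J0)@JR-[.03,0,.185])@D
m=(abs(L[...,0]-.0)<.06)&(abs(L[...,1])<.075)&(abs(L[...,2]-.012)<.006)
Q=L[m];n=np.linalg.svd(Q-Q.mean(0),full_matrices=False)[2][2];n*=np.sign(n[2]);print("plate normal in deck deg",np.degrees(n[:2]),Q[:,2].mean(),m.sum(), cv2.minAreaRect((Q[:,:2]*1e3).astype(np.float32)))
E
```

```text
jig tcp mm [-6.900e+01 -1.000e-01  3.698e+02] world [0.54   0.2572 0.3698] yaw 78.91958465548406 F [-0.7 -0.3 -1.7] T [ 0.03  0.01 -0.08] 0.9993450271634532
mid [(-84, 387, 392), (-80, 370, 393), (-28, 46, 104), (-24, 48, 183), (-20, 70, 182), (-16, 143, 180), (-12, 134, 195), (-8, 176, 199), (-4, 196, 196), (0, 112, 112)]
left [(-92, 396, 396), (-88, 376, 398), (-84, 376, 396), (-16, 117, 180), (-12, 144, 179), (-8, 177, 179), (-4, 26, 181), (0, 30, 182)]
right [(-92, 395, 398), (-88, 379, 399), (-84, 381, 388), (-80, 374, 377), (-16, 117, 180), (-12, 141, 180), (-8, 176, 180), (-4, 27, 180), (0, 34, 182)]
plate normal in deck deg [ 0.30793336 -0.09327729] 0.011691260301084694 11868 ((-9.38559341430664, -0.1620635986328125), (149.6564178466797, 101.218505859375), 89.99923706054688)
```

```bash
python3 - <<'E'
from h import *
s,st=load("wrist");L=(cloud(s,st)-J0)@JR*1e3
m=(abs(L[...,1])<9)&(L[...,0]>-40)&(L[...,0]<-8)&(L[...,2]>38)&(L[...,2]<135);P=L[m]
for z in range(38,135,6):
    q=P[(P[:,2]>=z)&(P[:,2]<z+6)]
    if len(q): print(z,len(q),np.round(np.percentile(q[:,0],[5,50,95]),1))
sl=load("wjig");L=(cloud(*sl)-J0)@JR*1e3
m=(abs(L[...,1]-1)<4)&(L[...,0]>-98)&(L[...,0]<-35)&(L[...,2]>140)&(L[...,2]<178);P=L[m]-[-12.6,0,133.9]
for q in(1.95,2.0,2.05,2.1):
    e=np.array([-np.sin(q),0,-np.cos(q)]);n=np.array([-np.cos(q),0,np.sin(q)]);r=P@e;h=P@n
    print(q,[(k,round(float(np.median(h[(r>=k)&(r<k+6)])),1)) for k in range(30,96,6) if ((r>=k)&(r<k+6)).any()])
E
```

```text
44 33 [-25.7 -24.9 -23.5]
50 40 [-23.8 -22.2 -20.9]
56 19 [-21.2 -20.5 -20.1]
62 24 [-20.6 -20.2 -19.9]
68 15 [-20.5 -20.  -19.8]
74 20 [-20.2 -19.8 -19.7]
80 8 [-20.2 -20.1 -20. ]
86 11 [-19.7 -19.5 -19.3]
92 16 [-19.9 -19.5 -18.9]
98 48 [-26.1 -19.7 -19. ]
104 40 [-26.3 -19.3 -18.7]
110 25 [-19.5 -19.  -18.7]
116 29 [-19.3 -18.9 -18.4]
122 27 [-19.  -18.7 -18.4]
128 33 [-19.  -18.6 -18.2]
134 10 [-18.5 -18.4 -10. ]
1.95 [(30, 5.6), (36, 5.2), (42, 5.3), (48, 5.2), (54, 5.0), (60, 5.3), (66, 5.3), (72, 5.2), (78, 7.2), (84, 9.0)]
2.0 [(30, 4.0), (36, 3.3), (42, 3.1), (48, 2.8), (54, 2.1), (60, 2.2), (66, 1.8), (72, 1.3), (78, 3.1), (84, 4.8)]
2.05 [(30, 2.4), (36, 1.3), (42, 0.9), (48, 0.4), (54, -0.8), (60, -1.0), (66, -1.7), (72, -2.4), (78, -0.9), (84, 0.3), (90, 0.5)]
2.1 [(30, 0.7), (36, -0.7), (42, -1.4), (48, -2.0), (54, -3.7), (60, -4.2), (66, -5.2), (72, -6.1), (78, -4.9), (84, -3.9)]
```

```bash
python3 -c "
from station import manip
print(manip.sign_off())"
```

```text
the job is handed in; nothing more can be done
None
```

The job is handed in, though sign-off returned no verdict: by depth the plate sits flush over both pins, the loop bar lies in the keeper's seat, the lever is past centre at about 0.02 rad, and the arm is clear after about 26 s.

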